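Swing out the key machine's tray arm and load the blanks

TASK

Get the key-cutting machine ready for a batch: its tray arm is folded in over the base, so swing it all the way out until it snaps home in its end detent, and then stand the cup of key blanks upright in the middle of the arm's round plate, setting it down rather than dropping it. Leave the arm clicked out and the padlock, the lidded tin and the screwdriver where they are.

Things in the scene. Friction and masses are not known exactly. Their poses are not given: they have to be found in the camera images.
- machine: Key-cutting machine, fixed. Origin on the counter, z up. In its axes, mm: flat grey base slab x -150..150, y -85..290, z 0..35; white and grey head, 260 high, on it at y above 115, x within 135; two small vices, 85 high, at y 97..133; a detent block 26 x 34 x 30 on the slab at x 112..138, y -47..-13, beside the arm's hub.
- tray_arm (a joint): Upright hinge of the tray arm, rad. 0 = folded over the slab, arm along the machine's -x; grows counter-clockwise seen from above; 1.57 = end stop, arm along the machine's -y. Light friction: it stays where left. From 1.22 a spring plunger resists (about 5 N, pushing 90 mm from the hinge); past 1.41 it snaps to 1.57 and is held. Short of that it is not seated.
- hinge (a point): Point on the hinge axis, fixed on the machine, 60 mm above the counter (at x 70, y -30 mm in the machine's axes). The arm's round aluminium hub there has radius 27 mm and spans heights 38..68 mm (76 mm with its pin).
- bar (a point): Point in the middle of the arm's bar, 90 mm from the hinge axis, moves with the arm. The straight aluminium bar is 18 mm wide and 18 mm high, spans heights 42..60 mm over the counter, and is free from 27 to 125 mm from the hinge axis.
- plate (a point): Centre of the top face of the flat round aluminium plate at the arm's end, 170 mm from the hinge axis, 62 mm above the counter; moves with the arm. Plate radius 45 mm, 8 mm thick, no rim.
- cup: Open round aluminium cup with three brass key blanks standing in it (they are fixed to it and reach about 17 mm above the rim, within the rim's circle). Outer diameter 52 mm, height 60 mm, about 0.22 kg. Origin at the centre of its underside, z up its axis.
- padlock: Bystander: brass padlock standing on the counter, 50 x 28 mm, 78 mm high with its shackle. Origin at the centre of its underside.
- tin: Bystander: closed aluminium tin with an overlapping flat lid, 61 mm diameter, 62 mm high. Origin at the centre of its underside.
- screwdriver: Bystander: screwdriver lying on the counter, about 150 mm long along its x. Origin under its middle.
There are look-alikes about, which are no part of the job. What is shaped like the cup but brown or orange is not meant.

How it is judged:
By the outcome, as a careful person would: the job done as asked, in the order asked, and still so for the second after the job is handed in, with the robot touching nothing.
It also fails if it takes over 59 s, if anything falls off the work surface, if the arm or the gripper's body presses on something with over 40 N, if the wrist force passes 120 N, or if a joint passes its speed limit or range.

ROBOT

A 7-joint arm with a two-finger parallel gripper is mounted at the origin on the work surface. World frame = base frame: x ahead of the robot, y to its left, z up, the work surface at z = 0. Lengths are in m, angles in rad, forces in N, time in s.
With the tool pointing down it reaches from about 0.4 to 0.85 m from the base axis. Payload 10.4 kg.
Tool frame: the origin (TCP) lies on the front face of the gripper's body, between the roots of the fingers; the fingertips stand r.nose_length ahead of it and the grasp point (between the pads) lies 54 mm ahead of it (r.nose_length is the distance from the TCP to the fingertips, in m); z points along the fingers, y is the line along which they close (so a half turn about z gives the same grasp; the last joint's range is limited). The gripper opens to 85 mm and grips with 20 to 120 N. Pads are 22 mm wide; open, the fingers measure 114 mm over their backs; the gripper's body (76 mm by 85 mm) begins 54 mm behind the grasp point. The pads swing forward as they close: fully open they stand 13 mm farther back than shut.
Start: joints at [1.145, 0.332, -0.065, 1.46, 0.022, 1.35, -0.088], TCP at [0.245, -0.575, 0.304] pointing down, gripper open.
Joint ranges: [-2.6, 2.6], [-0.5, 2.12], [-1.47, 1.34], [0.16, 2.42], [-1.27, 4.41], [0.06, 2.06], [-2.6, 2.6]. Speed limits (rad/s): [2.22, 2.22, 2.79, 2.79, 3.14, 3.14, 3.14].

INTERFACE

Orientations are given as [roll, pitch, yaw] about the fixed x, y, z axes, in that order (R = Rz(yaw) Ry(pitch) Rx(roll)).
In Python, from station import r gives the robot as it stands.
- The arm moves only by the shell command python3 -m creep 'ROWS' [FORCE]. ROWS is JSON, a list of rows, each a list of 5 numbers: the finger opening in cm, from 0 to 8.54, then the shift along the world's x, y, z in cm, then the turn about the world's z in degrees. A call has 1 to 12 rows; each row shifts and turns the commanded pose from where the row before left it; what a row does not reach is not made up. A row lasts 1/10 s, in which the tool goes at most 50 mm and 8.59 degrees, less where a joint would pass 70% of its speed; a pose out of reach is approached as far as the arm can. A call is refused whole if a number of a shift passes 5 or a number of a turn 8.59, either way. A call with a gripper value outside its range is refused whole. The fingers move at their own pace and stop on an object; FORCE is the grip in N (left out, the last holds). Time passes only in rows, so rows that do not move let the fingers close. It gives the time, the measured TCP pose, the force, the opening and the grip force at its end, in the units of the state.
- r.state(): the state, without advancing time (a new reading comes with each control period).
- r.read_camera(name): name is "scene" or "top"; returns the picture (480x640x3 uint8, red, green, blue); there is no depth.
- r.camera_model(name): a dict with "fov_y" (degrees; the focal length in pixels is half the picture's height over the tangent of half this angle, whatever the lens; pixels are square), "cx", "cy" (the principal point, pixels), "extrinsics" (4x4, takes a point from camera to world coordinates). Camera axes: x right, y up, looking along -z (the intrinsics and any distortion apply to the point x, -y, -z); pixel columns grow to the right and rows downward; lengths in m; the calibration is good to about 2 mm. A picture is of the moment at which its call begins. camera_model takes no time and is no camera call.
- r.finish_job(): hands the job in; it is judged then, once.
Trained networks look in the newest picture that a camera, given by its name, has taken for a name from the list of things; names that differ only in an ending like _2 or _b are one class to them, and where a whole thing is asked for, a point or a joint stands for the part that bears it (a point fixed in the world has none). Each returns a list of dicts, best first, with "conf" (0 to 1); they miss things now and then, are a little off and sometimes report something else, mostly with a low value. They report only what shows in the picture. A call takes as long as a camera call. They do not tell look-alikes from the thing itself.
- r.spot_in(camera, query): "uv" ([column, row] in pixels, amid what is visible of it).
The state is a dict: "t": time; "q": joint angles; "dq": joint speeds; "joint_efforts": joint torques, N m; "ee_pos": TCP position; "orientation": TCP orientation; "contact_force": force on the tool from outside, world axes, zero at the start; "ft_torque": the same for the moment, N m; "finger_gap": finger opening in m; "grip_force": force on a finger pad.
Only numpy, scipy, OpenCV 4.12 (cv2) and the standard library are available. Lean on these libraries where they do the work, as an engineer would, in place of code of your own. Each camera call takes 0.05 s, during which the arm holds its last target. There are 200 camera calls.

## Working session

There is one attempt and no reset: what is moved stays moved. The work goes in short steps, Python scripts to look and compute and a shell command to move; the robot and the scene stay as the last step left them, time stands still between calls to the robot, and variables do not carry over. Pictures are saved under pics/ and viewed, at most 13 in all, crops included, and the job is handed in when it is done.

```bash
mkdir -p pics
cat > h.py <<'E'
import numpy as np, cv2
from station import r
def ray(cam,uv):
    m=r.camera_model(cam); f=240/np.tan(np.radians(m["fov_y"])/2)
    E=np.array(m["extrinsics"]); d=np.array([(uv[0]-m["cx"])/f,-(uv[1]-m["cy"])/f,-1])
    return E[:3,3],E[:3,:3]@d
def at(cam,uv,z):
    o,d=ray(cam,uv); return o+d*(z-o[2])/d[2]
def px(cam,p):
    m=r.camera_model(cam); f=240/np.tan(np.radians(m["fov_y"])/2)
    E=np.array(m["extrinsics"]); c=E[:3,:3].T@(np.array(p)-E[:3,3])
    return [m["cx"]-f*c[0]/c[2], m["cy"]+f*c[1]/c[2]]
def save(cam,n):
    im=r.read_camera(cam); cv2.imwrite(f"pics/{n}.png",im[:,:,::-1]); return im
E
python3 - <<'E'
from h import *
for c in("scene","top"):
    save(c,c+"0"); m=r.camera_model(c); print({k:(np.round(v,3).tolist() if k=="extrinsics" else v) for k,v in m.items()})
    for q,z in(("cup",.03),("plate",.06),("bar",.06),("tray_arm",.06),("machine",.1),("padlock",.03),("tin",.06),("screwdriver",.01)):
        print(c,q,[(np.round(d["uv"]).tolist(),round(d["conf"],2),np.round(at(c,d["uv"],z)[:2],3).tolist()) for d in r.spot_in(c,q)[:4]])
print(r.nose_length,r.state())
E
```

```text
{'fov_y': 55.208073253094454, 'cx': 323.151029030426, 'cy': 244.98777983296466, 'extrinsics': [[-0.362, -0.758, 0.542, 1.057], [0.932, -0.285, 0.225, 0.213], [-0.016, 0.587, 0.81, 0.848], [0.0, 0.0, 0.0, 1.0]]}
scene cup [([230.0, 235.0], 0.9, [0.557, -0.22]), ([302.0, 194.0], 0.88, [0.386, -0.116]), ([325.0, 219.0], 0.85, [0.438, -0.036]), ([279.0, 220.0], 0.79, [0.479, -0.135])]
scene plate [([447.0, 248.0], 0.72, [0.446, 0.24]), ([225.0, 197.0], 0.44, [0.48, -0.268])]
scene bar [([440.0, 254.0], 0.91, [0.463, 0.231]), ([167.0, 257.0], 0.25, [0.674, -0.301])]
scene tray_arm [([448.0, 249.0], 0.9, [0.447, 0.243])]
scene machine [([548.0, 306.0], 0.57, [0.541, 0.438])]
scene padlock [([250.0, 282.0], 0.56, [0.652, -0.123]), ([550.0, 306.0], 0.22, [0.491, 0.463])]
scene tin [([225.0, 194.0], 0.66, [0.472, -0.272])]
scene screwdriver [([167.0, 256.0], 0.94, [0.646, -0.336])]
{'fov_y': 53.707969104236305, 'cx': 317.25220893734473, 'cy': 244.61281061659983, 'extrinsics': [[0.007, 0.99, -0.139, 0.378], [-1.0, 0.005, -0.016, -0.019], [-0.015, 0.139, 0.99, 1.119], [0.0, 0.0, 0.0, 1.0]]}
top
[... 585 characters left out ...]
{'t': 0.9, 'q': array([ 1.14539689,  0.33216076, -0.06472142,  1.46007655,  0.02159327,
        1.34993051, -0.08847234]), 'dq': array([-0.00065061, -0.00050137, -0.00034509,  0.00011584, -0.00029327,
        0.00024109, -0.0013849 ]), 'joint_efforts': array([ 3.46908746e-05, -6.25225139e+01,  4.87348333e-02, -3.91827464e+01,
        1.64567179e-02,  1.62897246e-03,  6.73822410e-05]), 'ee_pos': array([ 0.24503026, -0.57497936,  0.3039733 ]), 'orientation': array([ 3.14147480e+00, -3.29306499e-05,  4.02848624e-01]), 'contact_force': array([ 0.48667382,  0.44690709, -0.36638091]), 'ft_torque': array([-0.00845168, -0.03374727,  0.02180953]), 'grip_force': 0.0, 'finger_gap': 0.08511770679127963}
```

View pics/scene0.png

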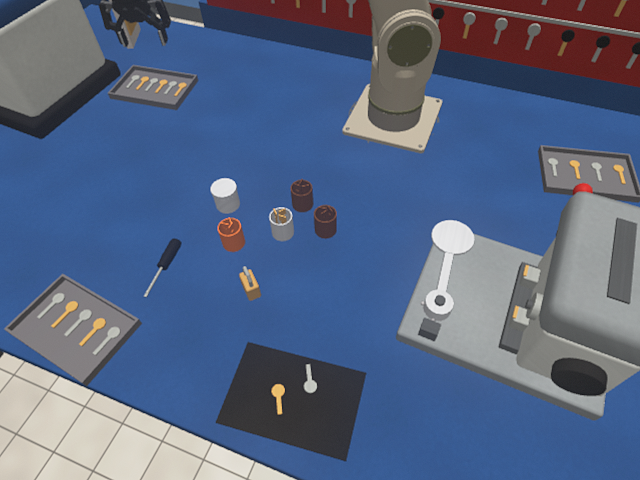

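View pics/top0.png

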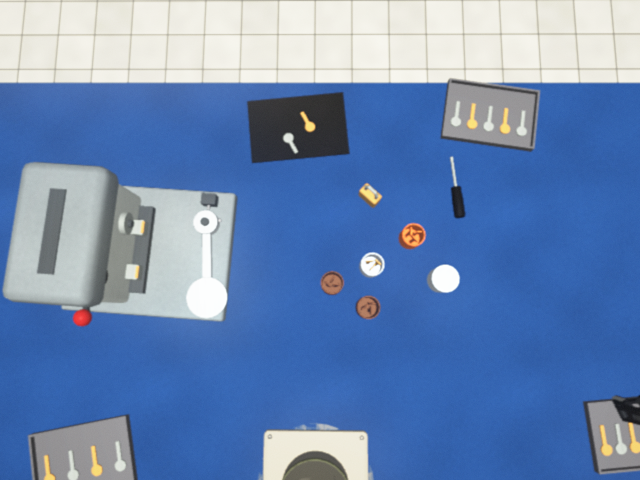

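Candidates for the cup in the top picture: silver (370,263), orange (412,235), brown (331,282) and brown (368,307). The silver one fits, since the cup is aluminium and brown or orange cups are excluded. I'll confirm it in a crop and refine the positions.

Run:
```python
from h import *
t=cv2.imread("pics/top0.png"); s=cv2.imread("pics/scene0.png")
a=cv2.resize(t[215:330,305:465],None,fx=2.5,fy=2.5,interpolation=2); b=cv2.resize(s[165:280,195:355],None,fx=2.5,fy=2.5,interpolation=2)
c=cv2.resize(t[180:330,150:250],None,fx=2.6,fy=2.6,interpolation=2); d=cv2.resize(s[200:350,390:490],None,fx=2.6,fy=2.6,interpolation=2)
o=np.zeros((600,800,3),np.uint8); o[:287,:400]=a[:287]; o[:287,400:]=b[:287]; o[295:295+305,:260]=c[:305]; o[295:600,400:660]=d[:305]
cv2.imwrite("pics/crop0.png",o)
for n,im in(("top",t),("scene",s)):
    hsv=cv2.cvtColor(im,cv2.COLOR_BGR2HSV)
    m=((hsv[...,1]<60)&(hsv[...,2]>205)).astype(np.uint8)
    k,l,st,ce=cv2.connectedComponentsWithStats(m)
    for i in range(1,k):
        if st[i,4]>150 and st[i,1]>130: print(n,st[i].tolist(),ce[i].round(1))
    ns=((hsv[...,1]<110)).astype(np.uint8)
    k,l,st,ce=cv2.connectedComponentsWithStats(ns)
    for i in range(1,k):
        if 100<st[i,4]<1500 and st[i,1]>130: print(n,"nonblue",st[i].tolist(),ce[i].round(1))
```

```text
top [125, 193, 107, 127, 8567] [187.4 261.9]
top [64, 250, 22, 47, 362] [ 75.8 275.3]
top [361, 253, 23, 23, 339] [371.2 264.8]
top [432, 265, 28, 28, 609] [445.1 278.1]
top [264, 431, 104, 49, 3479] [315.3 450.7]
top nonblue [450, 156, 14, 61, 376] [456.2 192.4]
top nonblue [358, 183, 25, 25, 173] [370.4 193.2]
top nonblue [398, 222, 29, 28, 102] [411.9 235.6]
top nonblue [359, 252, 26, 26, 511] [371.5 264.5]
top nonblue [427, 264, 33, 29, 759] [443.2 278.6]
top nonblue [320, 271, 24, 24, 175] [332.4 280. ]
top nonblue [356, 295, 25, 25, 224] [370.5 307.1]
scene [211, 178, 25, 19, 366] [223.  187.1]
scene [426, 220, 48, 94, 1809] [448.2 257.3]
scene [0, 353, 23, 20, 275] [  9.6 362.9]
scene [16, 363, 41, 26, 518] [ 36.3 375.1]
scene [0, 377, 46, 55, 1346] [ 18.5 402.2]
scene [51, 377, 42, 28, 580] [ 71.4 390.6]
scene [19, 392, 64, 58, 1951] [ 50.3 420.5]
scene [87, 393, 44, 29, 600] [108.3 406.8]
scene [56, 408, 65, 61, 2101] [ 88. 438.]
scene [125, 409, 45, 30, 655] [146.8 423.9]
scene [95, 425, 65, 55, 2167] [127.5 455. ]
scene [164, 427, 47, 31, 710] [187.2 441.7]
scene [0, 428, 14, 25, 183] [  4.2 438.5]
scene [0, 436, 52, 44, 1531] [ 22.1 460. ]
scene [142, 443, 60, 37, 1401] [171.8 464.9]
scene [205, 444, 49, 34, 794] [229.1 460.2]
scene [36, 454, 55, 26, 855] [ 62.4 470.1]
scene [195, 462, 50, 18, 476] [214.6 473.3]
scene [249, 463, 46, 17, 413] [266.2 473.6]
scene nonblue [210, 178, 30, 36, 826] [225.1 195. ]
scene nonblue [290, 178, 24, 34, 640] [301.7 195.1]
scene nonblue [313, 204, 24, 35, 682] [325.  221.1]
scene nonblue [269, 207, 25, 35, 667] [281.4 224.2]
scene nonblue [143, 239, 38, 58, 445] [164.6 260.8]
scene nonblue [239, 266, 23, 35, 246] [249.9 284.8]
```

View pics/crop0.png

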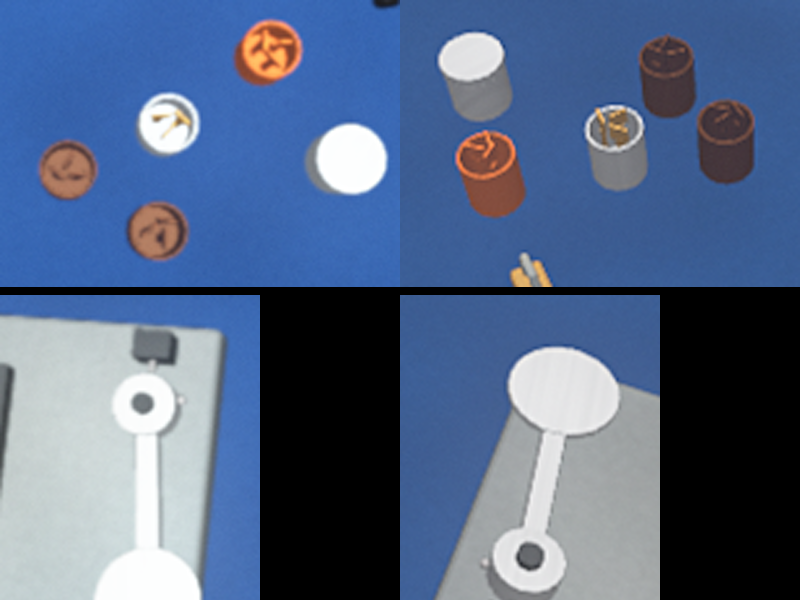

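The crop confirms it: the silver cup holding brass blanks, top (372,265), scene (281,218 at the rim), is the cup. Hub in top is (205,222), plate (207,298).

Run:
```python
from h import *
P={"hub":(("top",(205,221.9),.074),("scene",(440,300),.074)),"plate":(("top",(206.9,298.1),.062),("scene",(452.7,236.9),.062)),
"cup":(("top",(372.2,264.6),.06),("scene",(281,218.2),.06)),"orange":(("top",(412.5,235.3),.06),("scene",(230,226),.06)),
"brownA":(("top",(332.3,282.5),.06),),"brownB":(("top",(368,307),.06),("scene",(302,185),.06)),"tin":(("top",(444.5,279),.062),("scene",(224,187.5),.062)),
"padlock":(("top",(370.4,193.2),.04),),"slabcornerNear":(("top",(224,320),.035),),"slabcornerFar":(("top",(236,193),.035),)}
for k,v in P.items(): print(k,[np.round(at(*x)[:2],4).tolist() for x in v])
```

```text
hub [[0.5753, 0.2504], [0.5807, 0.2538]]
plate [[0.4053, 0.2424], [0.4134, 0.2455]]
cup [[0.4823, -0.1255], [0.4934, -0.1201]]
orange [[0.5491, -0.2168], [0.5528, -0.2161]]
brownA [[0.4417, -0.0363]]
brownB [[0.3881, -0.1154], [0.3844, -0.1153]]
tin [[0.4508, -0.2852], [0.457, -0.2826]]
padlock [[0.6512, -0.1249]]
slabcornerNear [[0.3569, 0.2083]]
slabcornerFar [[0.652, 0.1901]]
```

```bash
python3 -m creep '[[0,4,4.5,0,6],[0,4,4.5,0,6],[0,4,4.5,0,6],[0,4,4.5,0,6],[0,4,4.5,0,6],[0,4,4.5,0,6],[0,0,5,0,6],[0,0,5,0,6],[0,0,5,0,6],[0,0,5,0,6],[0,0,5,0,5],[0,0,5,0,5]]' 40
```

```text
t: 2.1
ee_pos: [0.4439, -0.0488, 0.3042]
orientation: [3.141, 0.001, 1.628]
contact_force: [1.1, -0.2, 0.1]
finger_gap: -0.0002
grip_force: 0.0
```

```bash
python3 -m creep '[[0,0.6,4.2,0,0],[0,0.6,4.2,0,0],[0,0.6,4.2,0,0],[0,0.6,4.2,0,0],[0,0.6,4.2,0,0],[0,0.6,4.2,0,0],[0,0.6,4.2,0,0],[0,0.4,4.2,0,0],[0,0,0,0,0],[0,0,0,0,0]]'
python3 - <<'E'
from h import *
save("top","top1")
E
```

```text
t: 3.1
ee_pos: [0.49, 0.2862, 0.3036]
orientation: [-3.141, -0.0, 1.627]
contact_force: [-0.7, -0.5, -0.2]
finger_gap: 0.0001
grip_force: 0.0
```

```bash
python3 -m creep '[[0,0,0.2,-4,0],[0,0,0,-4,0],[0,0,0,-4,0],[0,0,0,-3,0],[0,0,0,-2,0],[0,0,0,-1.5,0],[0,0,0,0,0],[0,0,0,0,0]]'
python3 - <<'E'
from h import *
save("scene","scene1")
E
```

```text
t: 3.95
ee_pos: [0.4909, 0.2868, 0.1198]
orientation: [3.141, -0.0, 1.624]
contact_force: [-0.3, -0.7, 0.7]
finger_gap: -0.0
grip_force: 0.0
```

View pics/scene1.png

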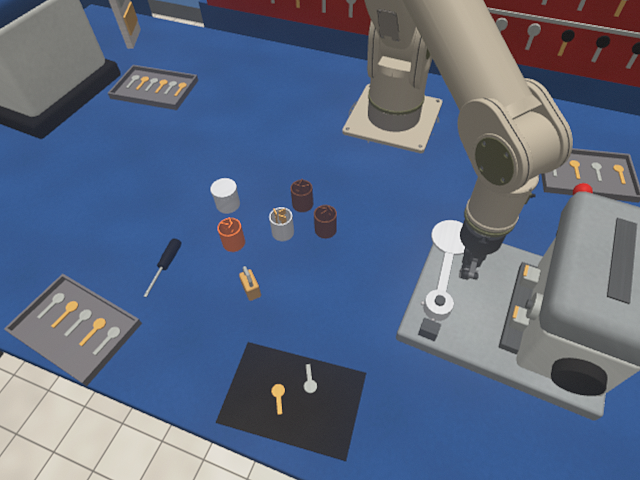

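The picture shows the closed fingers at (470,265), standing beside the bar on its machine side and clear of the plate. Next I'll compute the arc.

Run:
```python
from h import *
H=np.array([.577,.251]); p=np.array([.4909,.2868])
for f in range(182,270,7):
    a=np.radians(f);q=H+.09*np.array([np.cos(a),np.sin(a)])+.021*np.array([np.sin(a),-np.cos(a)])
    print(f,q.round(4),(100*(q-p)).round(2)); p=q
```

```text
182 [0.4863 0.2688] [-0.46 -1.8 ]
189 [0.4848 0.2577] [-0.15 -1.12]
196 [0.4847 0.2464] [-0.01 -1.13]
203 [0.4859 0.2352] [ 0.13 -1.12]
210 [0.4886 0.2242] [ 0.26 -1.1 ]
217 [0.4925 0.2136] [ 0.39 -1.06]
224 [0.4977 0.2036] [ 0.52 -1.  ]
231 [0.504  0.1943] [ 0.64 -0.93]
238 [0.5115 0.1858] [ 0.75 -0.85]
245 [0.5199 0.1783] [ 0.84 -0.75]
252 [0.5292 0.1719] [ 0.93 -0.64]
259 [0.5392 0.1667] [ 1.   -0.52]
266 [0.5498 0.1627] [ 1.06 -0.4 ]
```

Slowly: about 11 cm/s at the pusher.

```bash
python3 -m creep '[[0,-0.2,-0.9,0,0],[0,-0.2,-0.9,0,0],[0,-0.15,-1.1,0,5],[0,0,-1.1,0,7],[0,0.15,-1.1,0,7],[0,0.25,-1.1,0,7],[0,0.4,-1.05,0,7],[0,0.5,-1,0,7],[0,0.65,-0.95,0,7],[0,0.75,-0.85,0,7]]'
python3 - <<'E'
from h import *
save("scene","scene2")
print([(np.round(d["uv"]).tolist(),round(d["conf"],2)) for d in r.spot_in("scene","plate")[:2]],r.state()["contact_force"])
E
```

```text
t: 5.0
ee_pos: [0.5118, 0.1856, 0.1194]
orientation: [-3.142, 0.001, 2.572]
contact_force: [-0.3, 1.2, -0.3]
finger_gap: 0.0004
grip_force: 0.7
[([400.0, 263.0], 0.67)] [-0.55410352 -0.62200222 -0.63877507]
```

View pics/scene2.png

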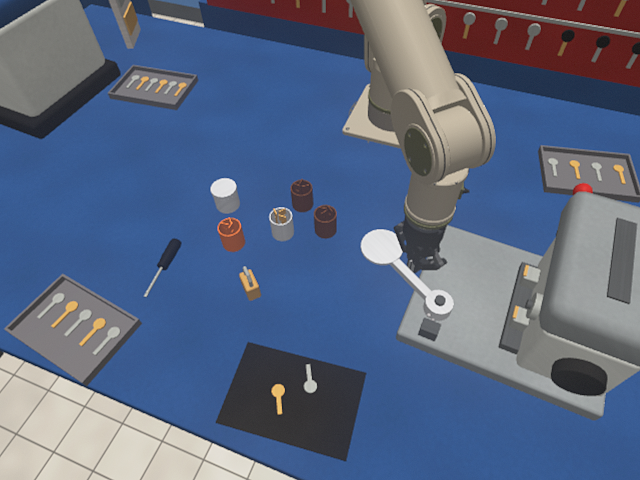

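The arm follows: the plate is now at about (381,247), with the fingers against the bar. I'll keep going through the detent.

```bash
python3 -m creep '[[0,0.85,-0.75,0,7],[0,0.9,-0.65,0,7],[0,0.5,-0.27,0,4],[0,0.5,-0.25,0,3],[0,0.5,-0.2,0,2],[0,0,0,0,0]]'
python3 - <<'E'
from h import *
save("scene","scene3")
print(r.state()["contact_force"])
E
```

```text
t: 5.7
ee_pos: [0.5444, 0.1652, 0.1191]
orientation: [-3.142, 0.0, 2.965]
contact_force: [0.3, 1.1, -0.2]
finger_gap: -0.0003
grip_force: 0.0
[-0.75777437  0.68748269 -0.12847391]
```

View pics/scene3.png

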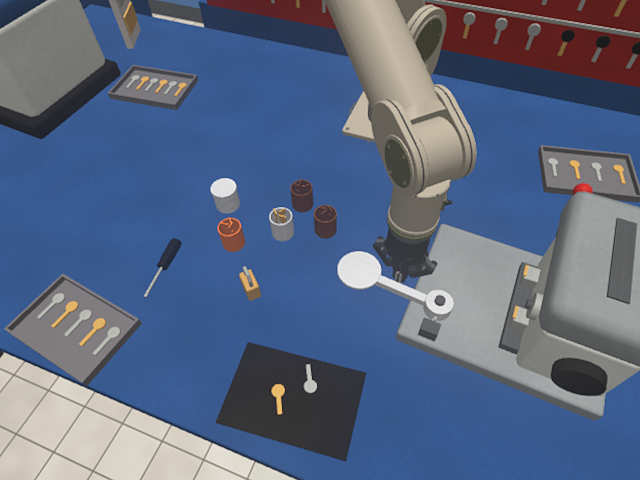

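The plate is at about (360,270) and the arm is along the machine's −y. Contact force is zero, so it has probably snapped. I'll check the angle numerically, and refine the cup position.

Run:
```python
from h import *
im=cv2.imread("pics/scene3.png"); hsv=cv2.cvtColor(im,cv2.COLOR_BGR2HSV)
m=((hsv[...,1]<60)&(hsv[...,2]>190)).astype(np.uint8)
m[:,382:]=0; m[:,:335]=0; m[:245]=0; m[300:]=0
c=max(cv2.findContours(m,0,1)[0],key=cv2.contourArea); e=cv2.fitEllipse(cv2.convexHull(c)); print(e)
p=at("scene",e[0],.062)[:2]; h=at("scene",(440,300),.074)[:2]
print("plate",p,"hub",h,"d",np.hypot(*(p-h)),"phi",np.degrees(np.arctan2(*(p-h)[::-1]))%360)
# slab front edge direction in both views (machine -y edge)
for cam,a,b in(("top",(224,320),(236,193)),):
    A=at(cam,a,.035);B=at(cam,b,.035); print(np.degrees(np.arctan2(B[1]-A[1],B[0]-A[0])))
for k in range(1): print(r.spot_in("scene","plate")[:1])
# red fit: slab edge by hough in top0
t=cv2.imread("pics/top0.png"); hs=cv2.cvtColor(t,cv2.COLOR_BGR2HSV); s=((hs[...,1]<110)).astype(np.uint8)
pts=[]
for v in range(205,310,5):
    row=np.where(s[v,200:260])[0]; pts.append(at("top",(200+row.max()+.5,v),.035)[:2])
pts=np.array(pts); k=np.polyfit(pts[:,0],pts[:,1],1); print("edge yaw",np.degrees(np.arctan(k[0])),np.std(pts[:,1]-np.polyval(k,pts[:,0])))
# predictions of seated plate in scene, using hub & yaw
```

```text
((359.7613220214844, 269.8070373535156), (36.857425689697266, 45.70071029663086), 103.9140853881836)
plate [0.56217508 0.08691679] hub [0.58074621 0.2537521 ] d 0.16786575075994695 phi 263.6483181057603
-3.524933942535134
[{'uv': [376.5, 283.5], 'conf': 0.85}]
edge yaw -3.5073603061038146 0.0006592655371331621
```

```bash
python3 -m creep '[[0,-0.5,0,0,0],[0,-0.3,0,3,0],[0,0,0,4.5,0],[2,0,0,4.5,0],[5,-1,-3,2,0],[8,-1,-4,0,-5],[8,-1,-4,0,-5],[8,-1,-4,0,-5],[8,-1,-4,0,-5],[8,-1,-4,0,-5],[8,0,-4,0,0],[8,0,0,0,0]]'
python3 - <<'E'
from h import *
from scipy.optimize import least_squares
top=save("top","top2"); sc=save("scene","scene4")
g=np.linspace(0,2*np.pi,60)
def box(cam,p,R,z0,z1):
    q=np.array([px(cam,(p[0]+R*np.cos(a),p[1]+R*np.sin(a),z)) for a in g for z in(z0,z1)])
    return np.r_[q.min(0),q.max(0)]
B={"top":np.array([359,252,385,278.]),"scene":np.array([269,207.5,294,242.])}
for cams in(["top"],["scene"],["top","scene"]):
    f=lambda p:np.concatenate([(box(c,p,.026,0,.06)-B[c])[[0,2,3] if c=="scene" else [0,1,2,3]] for c in cams])
    s=least_squares(f,[.487,-.123],diff_step=1e-4); print(cams,s.x.round(4),f(s.x).round(1))
h=at("scene",(440,300),.074)
for z in(.062,):
    for n in("top","scene"): print(n,"seated",np.round(px(n,(.577-.17*.061,.251-.17*.998,z)),1),"at1.3",np.round(px(n,(.577+.17*np.cos(np.radians(251)),.251+.17*np.sin(np.radians(251)),z)),1))
E
```

```text
t: 7.0
ee_pos: [0.4751, -0.1101, 0.2585]
orientation: [-3.139, 0.001, 2.522]
contact_force: [-0.3, 0.1, 0.2]
finger_gap: 0.0802
grip_force: 0.0
['top'] [ 0.4836 -0.1273] [ 0.4  0.5 -0.4 -0.5]
['scene'] [ 0.4896 -0.1228] [-0.1  0.1 -0. ]Traceback (most recent call last):
  File "<stdin>", line 11, in <module>
    return func(*args, **kwargs)
    vector_fun = VectorFunction(
        fun_wrapped,
    ...<6 lines>...
        workers=workers
    )
    self.J, dct = approx_derivative(
                  ~~~~~~~~~~~~~~~~~^
        self.fun_wrapped, self.x, f0=self.f, **finite_diff_options
        ^^^^^^^^^^^^^^^^^^^^^^^^^^^^^^^^^^^^^^^^^^^^^^^^^^^^^^^^^^
    )
    ^
    J, _nfev = _dense_difference(fun_wrapped, x0, f0, h,
               ~~~~~~~~~~~~~~~~~^^^^^^^^^^^^^^^^^^^^^^^^
                             use_one_sided, method,
                             ^^^^^^^^^^^^^^^^^^^^^^
                             mf)
                             ^^^
    df = [f_eval - f0 for f_eval in f_evals]
                                    ^^^^^^^
    f = np.atleast_1d(self.fun(x, *self.args, **self.kwargs))
                      ~~~~~~~~^^^^^^^^^^^^^^^^^^^^^^^^^^^^^^
    return np.atleast_1d(self.fun(x))
                         ~~~~~~~~^^^
    return self.f(x, *self.args, **self.kwargs)
           ~~~~~~^^^^^^^^^^^^^^^^^^^^^^^^^^^^^^
  File "<stdin>", line 10, in <lambda>
  File "<stdin>", line 6, in box
  File "h.py", line 10, in px
    m=r.camera_model(cam); f=240/np.tan(np.radians(m["fov_y"])/2)
ValueError: time passes only in moves, steps and waits
```

View pics/top2.png

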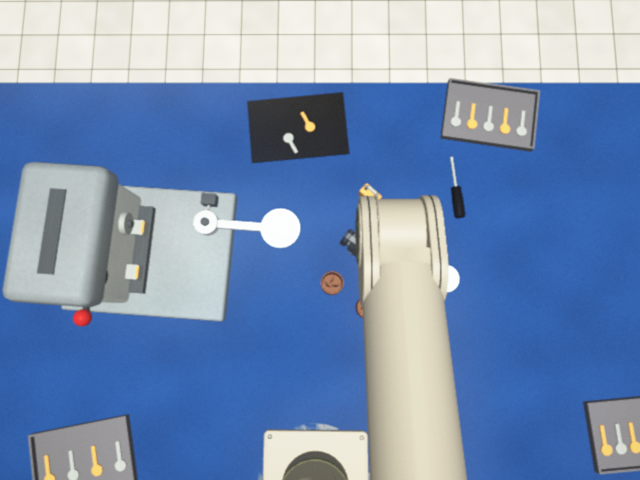

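The top picture shows the arm out, with the hub at (205,222) and the plate at (280,228). Now the cup.

```bash
python3 -m creep '[[8.5,0.6,-0.8,0,2],[8.5,0.55,-0.7,-2,0],[8.5,0,0,-3.5,0],[8.5,0,0,-3.5,0],[8.5,0,0,-3,0],[8.5,0,0,-2.5,0],[8.5,0,0,-1.5,0],[8.5,0,0,-0.85,0],[8.5,0,0,0,0]]' 40
python3 - <<'E'
from h import *
im=save("scene","scene5"); cv2.imwrite("pics/c5.png",cv2.resize(im[150:300,180:380,::-1],None,fx=4,fy=4,interpolation=2))
E
```

```text
t: 8.0
ee_pos: [0.4878, -0.1187, 0.0902]
orientation: [3.141, -0.001, 2.568]
contact_force: [-0.1, -0.1, 0.3]
finger_gap: 0.0848
grip_force: 0.0
```

View pics/c5.png

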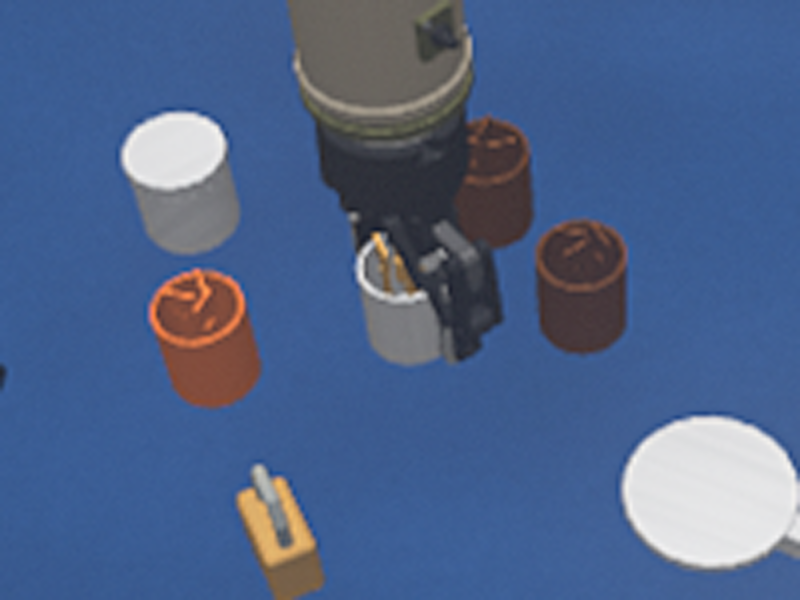

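The fingers straddle the silver cup (crop (410,300)). I'll centre by 6 mm in y, close, and lift.

```bash
python3 -m creep '[[8.5,0,-0.6,0,0],[8.5,0,0,0,0],[6,0,0,0,0],[4.5,0,0,0,0],[4.5,0,0,0,0],[4.5,0,0,0,0],[4.5,0,0,0,0],[4.5,0,0,0,0]]' 40
```

```text
t: 8.85
ee_pos: [0.488, -0.1256, 0.091]
orientation: [-3.141, 0.0, 2.567]
contact_force: [-2.5, 0.2, 7.1]
finger_gap: 0.0518
grip_force: 40.8
```

```bash
python3 -m creep '[[4.5,0,0,1,0],[4.5,0,0,2,0],[4.5,0,0,3,0],[4.5,0,0,3,0],[4.5,0,0,3,0],[4.5,0,0,0,0],[4.5,0,0,0,0]]'
python3 - <<'E'
from h import *
save("top","top3"); sc=save("scene","scene6")
def ell(n,cam,x0,x1,y0,y1,th):
    im=cv2.imread(f"pics/{n}.png"); hsv=cv2.cvtColor(im,cv2.COLOR_BGR2HSV)
    m=np.zeros(im.shape[:2],np.uint8); m[y0:y1,x0:x1]=((hsv[...,1]<90)&(hsv[...,2]>th))[y0:y1,x0:x1]
    c=max(cv2.findContours(m,0,1)[0],key=cv2.contourArea); e=cv2.fitEllipse(cv2.convexHull(c)); print(n,np.round(e[0],1),np.round(e[1],1),at(cam,e[0],.062)[:2].round(4))
ell("scene6","scene",335,382,245,300,190)
ell("top3","top",259,310,200,260,190)
ell("top2","top",259,310,200,260,190)
# hub tops by intensity
cv2.imwrite("pics/c6.png",np.hstack([cv2.resize(sc[130:280,220:320,::-1],(400,600),interpolation=2),cv2.resize(cv2.imread("pics/top2.png")[180:280,190:310],(400,333),interpolation=2)[:333] if 0 else np.vstack([cv2.resize(cv2.imread("pics/top3.png")[190:260,190:310],(400,233),interpolation=2),np.zeros((367,400,3),np.uint8)])]))
E
```

```text
t: 9.55
ee_pos: [0.4878, -0.1256, 0.2109]
orientation: [-3.141, 0.001, 2.567]
contact_force: [-0.3, -0.3, -2.0]
finger_gap: 0.0521
grip_force: 42.3
scene6 [358.3 272.9] [37.  46.8] [0.5703 0.0866]
top3 [279.6 227.7] [39.9 41.2] [0.5648 0.0832]
top2 [279.6 227.7] [39.9 41.2] [0.5648 0.0833]
```

View pics/c6.png

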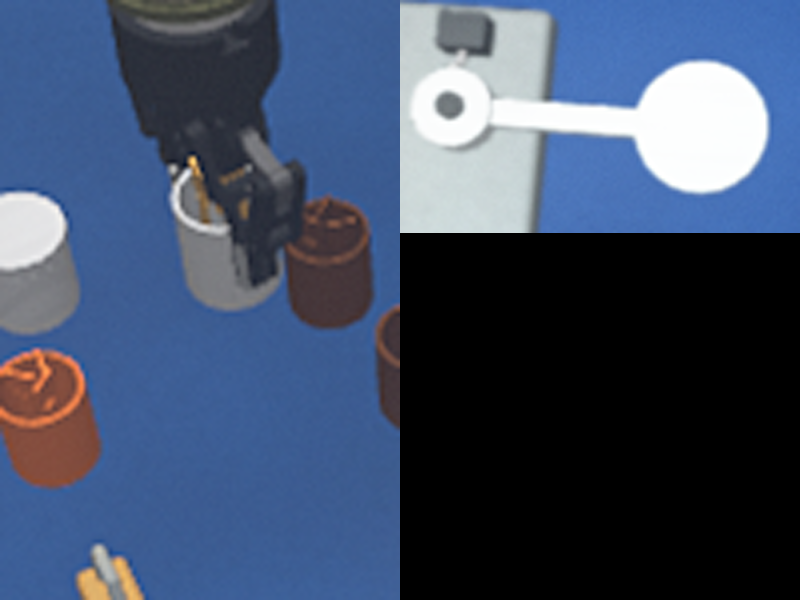

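The cup is held upright at crop (225,240). The plate now lies at 266.4° from the hub, against 266.5° for the end stop, so the arm is seated. Plate centre is about (0.568, 0.083). Moving over it.

```bash
python3 -m creep '[[4.5,0.8,2,0,0],[4.5,1.2,3,0,0],[4.5,1.2,3.2,0,0],[4.5,1.2,3.2,0,0],[4.5,1.2,3.2,0,0],[4.5,1.2,3,0,0],[4.5,0.8,2,0,0],[4.5,0.4,1.2,0,0],[4.5,0,0,0,0],[4.5,0,0,0,0]]'
```

```text
t: 10.65
ee_pos: [0.5673, 0.0821, 0.2094]
orientation: [-3.141, -0.001, 2.567]
contact_force: [-0.9, -1.4, -1.7]
finger_gap: 0.0519
grip_force: 42.4
```

```bash
python3 -m creep '[[4.5,0.05,0.1,-1.5,0],[4.5,0,0,-1.5,0],[4.5,0,0,-1,0],[4.5,0,0,-0.5,0],[4.5,0,0,-0.3,0],[4.5,0,0,-0.2,0],[4.5,0,0,0,0],[4.5,0,0,0,0]]'
python3 - <<'E'
from h import *
im=save("scene","scene7"); t=save("top","top7")
cv2.imwrite("pics/c7.png",np.hstack([cv2.resize(im[190:310,310:410,::-1],(500,600),interpolation=2)]))
E
```

```text
t: 11.45
ee_pos: [0.5685, 0.0836, 0.1608]
orientation: [3.141, 0.0, 2.567]
contact_force: [-0.4, -0.2, -2.0]
finger_gap: 0.052
grip_force: 42.4
```

View pics/c7.png

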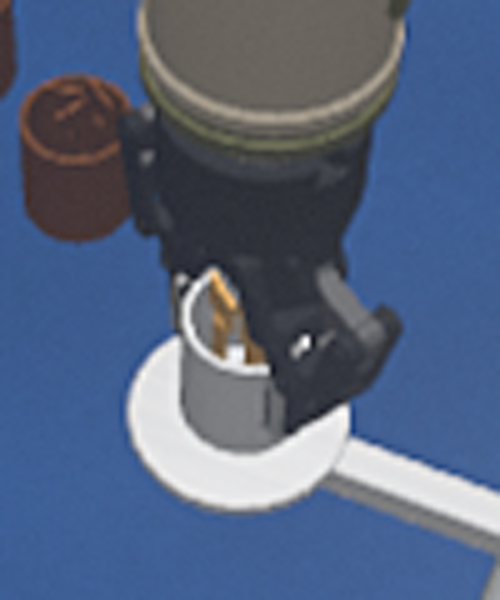

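The cup is centred over the plate to within a few mm (cup base about (245,413), plate centre about (240,419) in the crop) and hovers about 8 mm up. Lowering gently.

```bash
python3 -m creep '[[4.5,0,0,-0.3,0],[4.5,0,0,-0.2,0],[4.5,0,0,-0.1,0],[4.5,0,0,-0.1,0],[4.5,0,0,0,0],[4.5,0,0,0,0]]'
```

```text
t: 12.15
ee_pos: [0.5683, 0.0836, 0.1534]
orientation: [3.141, -0.0, 2.567]
contact_force: [-0.5, 0.5, -2.1]
finger_gap: 0.0517
grip_force: 42.4
```

```bash
for i in 1 2; do python3 -m creep '[[4.5,0,0,-0.05,0],[4.5,0,0,0,0],[4.5,0,0,0,0]]' | grep -E "pos|contact"; done
```

```text
ee_pos: [0.5685, 0.0836, 0.1531]
contact_force: [0.1, 0.9, -0.4]
ee_pos: [0.5687, 0.0836, 0.153]
contact_force: [-0.6, -0.7, 5.6]
```

Contact (+5.6 N). Release gently.

```bash
python3 -m creep '[[5.3,0,0,0,0],[5.6,0,0,0,0],[6,0,0,0,0],[7,0,0,0,0],[8.5,0,0,0,0],[8.5,0,0,0,0],[8.5,0,0,0,0],[8.5,0,0,0.5,0],[8.5,0,0,2,0],[8.5,0,0,4,0],[8.5,0,0,4,0],[8.5,0,0,4,0]]' 20;  python3 -m creep '[[8.5,-3,-3,0,0],[8.5,-4,-4,0,0],[8.5,-4,-5,0,0],[8.5,-4,-5,0,0],[8.5,0,-5,0,0],[8.5,0,-5,0,0],[8.5,0,-5,0,0],[8.5,0,0,0,0],[8.5,0,0,0,0]]'
python3 - <<'E'
from h import *
im=save("scene","scene8"); t=save("top","top8")
cv2.imwrite("pics/c8.png",np.hstack([cv2.resize(im[200:320,310:460,::-1],(450,360),interpolation=2),cv2.resize(t[180:270,190:310,::-1],(350,360),interpolation=2)]))
E
```

```text
t: 13.95
ee_pos: [0.5681, 0.0837, 0.2994]
orientation: [3.141, 0.0, 2.567]
contact_force: [-0.2, -0.2, 0.1]
finger_gap: 0.0852
grip_force: 0.0
t: 14.85
ee_pos: [0.4477, -0.2028, 0.2984]
orientation: [3.14, -0.0, 2.566]
contact_force: [1.3, 1.9, 0.7]
finger_gap: 0.0848
grip_force: 0.0
```

View pics/c8.png

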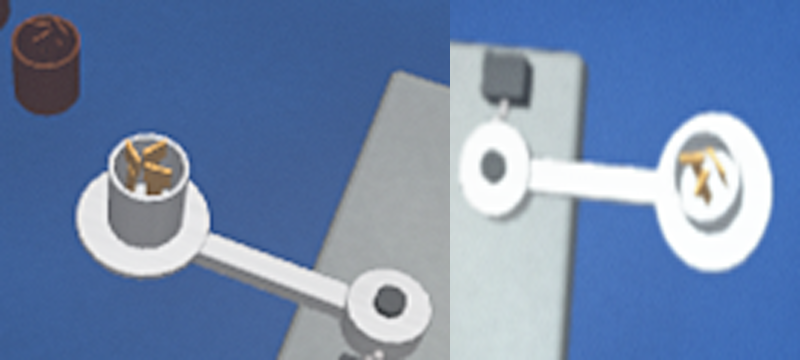

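The cup stands upright in the middle of the plate, with the arm still out. Handing in.

```bash
python3 -c "
from station import r
print(r.finish_job())"
```

```text
the job is handed in; nothing more can be done
None
```

The tray arm is swung out and seated in its end detent, the silver cup of key blanks was set down upright in the middle of its plate, and the job was handed in at about 15 s; I never touched the padlock, tin or screwdriver.

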